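# Bring an ultrasonic transducer onto a soil core with the knurled adjuster wheel

### The arm

A 6-joint arm with a two-finger parallel gripper is mounted at the origin on a cart in front of the work surface, level with it; the furniture and walls round the work are solid. World frame = base frame: x ahead of the robot, y to its left, z up, the work surface at z = 0. Lengths are in mm, angles in rad, forces in N, time in s.
With the tool pointing down it reaches from about 400 to 925 mm from the base axis. Payload 3.4 kg.
Tool frame: the origin (TCP) lies midway between the tips of the shut fingers; the grasp point (between the pads) lies 19 mm behind it; z points along the fingers, y is the direction in which the jaws open and shut (so a half turn about z gives the same grasp; the last joint's range is limited). The gripper opens to 85 mm and grips with 20 to 120 N. Pads are 22 mm wide; open, the fingers measure 114 mm over their backs; the gripper's body (76 mm by 85 mm) begins 54 mm behind the grasp point. The pads swing forward as they close: fully open they stand 13 mm farther back than shut.
Start: joints at [1.252, 0.307, 1.506, -0, 1.328, -0.073], TCP at [139.939, 557.717, 195.505] pointing down, gripper open.
Joint ranges: [-3.12, 3.12], [-1.05, 2.28], [0.14, 2.33], [-1.42, 4.57], [0.1, 2.73], [-2.68, 2.68]. Speed limits (rad/s): [2.57, 2.57, 3.14, 3.14, 3.14, 3.14].

### API

Orientations are given as a 3x3 rotation matrix whose columns are the frame's x, y, z axes.
In Python, from station import arm gives the robot as it stands. The module is installed in compiled form; this text tells all that it offers.
- The arm moves only by the tool arm_command, never from a script. Its arguments are lists of equal length, an entry for each row: "delta_pos": the shift along the world's x, y, z as a fraction of full scale, a list of three; "spin": the turn about the world's z as a fraction of full scale; "jaw": the closure, from 0 (fully open) to 1 (shut). A call has 1 to 20 rows; each row shifts and turns the commanded pose from where the row before left it; what a row does not reach is not made up. Full scale, the value 1, is 0.25 m for a shift and 90 degrees for a turn. A row lasts 1/10 s, in which the tool goes at most 50 mm and 8.59 degrees, less where a joint would pass 70% of its speed; a pose out of reach is approached as far as the arm can. A call with a number of a shift or a turn outside -1 to 1 is refused whole. A call with a gripper value outside its range is refused whole. The fingers move at their own pace and stop on an object; "squeeze" is the grip in N (left out, the last holds). Time passes only in rows, so rows that do not move let the fingers close. It gives the time, the measured TCP pose, the force and the opening at its end, in the units of the state.
- arm.state(): the state, without advancing time (a new reading comes with each control period).
- arm.snapshot(name): name is "scene" or "top"; returns a dict with "img" (480x640x3 uint8, blue, green, red), "camera_matrix" (3x3 intrinsics, pixels), "rvec" (rotation vector, rad) and "tvec" (3), from world to camera coordinates, as OpenCV has them. Camera axes: x right, y down, z forward; pixel columns grow to the right and rows downward; lengths in mm; the calibration is good to about 2 mm. A picture is of the moment at which its call begins. There is no depth.
- arm.hand_in(): hands the job in, once; it reports no verdict.
Trained networks look in the newest picture that a camera, given by its name, has taken for a name from the list of things; names that differ only in an ending like _2 or _b are one class to them, and where a whole thing is asked for, a point or a joint stands for the part that bears it (a point fixed in the world has none). Each returns a list of dicts, best first, with "score" (0 to 1); they miss things now and then, are a little off and sometimes report something else, mostly with a low value. They report only what shows in the picture. A call takes as long as a camera call.
- arm.find_in(camera, query): "point" ([column, row] in pixels, amid what is visible of it).
The state is a dict: "time_s": time; "joint_positions": joint angles; "qd": joint speeds; "tau": joint torques, N m; "tcp_pos": TCP position; "tool_rot": TCP orientation; "contact_force": force on the tool from outside, world axes, zero at the start; "torque": the same for the moment, N m; "width": opening from 0.0 (shut) to 1.0 (fully open).
Only numpy, scipy, OpenCV 4.12 (cv2) and the standard library are available. Lean on these libraries where they do the work, as an engineer would, in place of code of your own. Each camera call takes 0.05 s, during which the arm holds its last target. There are 200 camera calls.

### The job

The wax-dipped soil core lies in the ultrasonic core holder, and the sliding transducer is still well clear of its right-hand end. With a fingertip on the top of the knurled wheel at the front of the holder, roll the wheel leftwards (its top towards the fixed end plate), stroke after stroke, until the transducer meets the core and its spring is pressed in so far that the square rear end of the indicator tongue, on top of the sliding head, lies on the black gauge line. Stop there, without pressing the soft core clearly past the line, then take the finger off; do not pinch or lift anything, do not push the head or the core by hand, and leave the small things lying about as they are.

Things in the scene. Friction and masses are not known exactly. Their poses are not given: they have to be found in the camera images.
- holder: Core holder fixed to the bench: grey base 116 mm wide (its x), 384 mm long (its y); origin on the bench under its middle, x away from the robot at yaw 0 (found within 0.25 rad of it), y left along the core. Fixed end plate at the left, sliding head at the right; core and head rise to 0.118 at holder x = -0.043 to 0.043. The gear case behind the wheel (x = -0.078 to -0.054) is 0.062 high.
- wheel_top (a point): Highest point, mid-rim, of the knurled dark steel wheel at the holder's front, 74 mm above the bench (holder x = -0.092, y = 0.020). The wheel stays here: radius 30 mm, rim 18 mm wide, level shaft along the holder's x, upper half free all round. A fingertip pressed on it with 5 to 15 N and moved along the holder's y carries the rim along by friction; up to 4 N along the rim is needed.
- wheel (a joint): Turning of the wheel (rad): 0 with the head fully back, 7.2 at most; grows when the wheel's top moves along the holder's +y (left). Each radian moves the head 10 mm. Starts between 0 and 2.4 and stays where it is left (the spring cannot turn it back).
- head (a joint): Travel of the sliding head (m) along the holder's +y, towards the core: always 0.010 times the wheel's angle. The transducer's face first meets the core at about 0.048.
- transducer (a joint): How far the spring transducer is pushed back into the sliding head (m): 0 while it is clear of the core, 0.022 at most; grows by 10 mm for each radian of the wheel once the transducer presses on the core. At 0.014 the rear end of the tongue lies on the gauge line, with a spring force of about 3 N.
- tongue_tip (a point): Middle of the square rear (right-hand) end of the indicator tongue, on its upper face, 110 mm above the bench: a dark steel strip 12 mm wide, 2.3 mm thick, fixed to the spring transducer and lying along the holder's y over the flat top of the head between two low keeps. While the transducer is clear of the core this end lies 14 mm to the left (holder +y) of the gauge line.
- gauge_line (a point): Middle of the black gauge line on the white enamelled plate on top of the sliding head, 108 mm above the bench, 2 mm wide, along the holder's x; it moves with the head. Tongue end on the line means the same holder y for both.
- core_centre (a point): Middle of the soil core, 74 mm above the bench: a rough brown cylinder about 84 mm across and 175 mm long, 0.7 to 1 kg, lying loose along the holder's y in two rubber-lined saddles, its left end against the fixed transducer.
- tin_mid (a point): Centre of a bystander that stays where it is: an open aluminium moisture tin, 53 mm across and 40 mm tall; it stands or lies in front of the holder, 0.1 to 0.22 m from its middle line and at least 80 mm along the holder's y from the wheel.
- weight_mid (a point): Centre of a bystander that stays where it is: a small brass balance weight with a knob, 28 mm across and 38 mm tall; it stands or lies in front of the holder, 0.1 to 0.22 m from its middle line and at least 80 mm along the holder's y from the wheel.
- tweezers_mid (a point): Centre of a bystander that stays where it is: steel tweezers lying flat, 122 mm long, 14 mm wide, 9 mm thick; it stands or lies in front of the holder, 0.1 to 0.22 m from its middle line and at least 80 mm along the holder's y from the wheel.
- lens_mid (a point): Centre of a bystander that stays where it is: a folding hand lens lying flat, 28x46x16 mm; it stands or lies in front of the holder, 0.1 to 0.22 m from its middle line and at least 80 mm along the holder's y from the wheel.

How it is judged:
By the outcome, as a careful person would: the job done as asked, in the order asked, and still so for the second after the job is handed in, with the robot touching nothing.
It also fails if it takes over 64 s, if anything falls off the work surface, if the arm or the gripper's body presses on something with over 40 N, if the wrist force passes 120 N, or if a joint passes its speed limit or range.

## Working session

There is one attempt and no reset: what is moved stays moved. The work goes in short steps, Python scripts to look and compute and a tool call to move; the robot and the scene stay as the last step left them, time stands still between calls to the robot, and variables do not carry over. Pictures are saved under pics/ and viewed, about 8 in all and at most 12, crops included, and the job is handed in when it is done.

Besides the shell and the picture viewer there is one more tool, called after "Emit:" as name(argument=value, ...) on one line, values as JSON. arm_command: Moves the arm, as the interface text tells. Shift numbers are shares of 0.25 m and turn numbers shares of 90 degrees, none past 1 either way. Its arguments: {"type":"object","properties":{"delta_pos":{"type":"array","items":{"type":"array","items":{"type":"number"}}},"spin":{"type":"array","items":{"type":"number"}},"jaw":{"type":"array","items":{"type":"number"}},"squeeze":{"type":"number"}},"required":["delta_pos","spin","jaw"]}

```bash
mkdir -p pics
cat > h.py <<'E'
import numpy as np, cv2
from station import arm
def ray(s,p):
    R,_=cv2.Rodrigues(np.array(s["rvec"],float)); t=np.array(s["tvec"],float).reshape(3)
    d=cv2.undistortPoints(np.array([[p]],float),np.array(s["camera_matrix"],float),None)[0,0]
    return -R.T@t, R.T@np.array([d[0],d[1],1])
def atz(s,p,z):
    o,d=ray(s,p); return o+d*(z-o[2])/d[2]
def proj(s,P):
    return cv2.projectPoints(np.array(P,float).reshape(-1,1,3),np.array(s["rvec"],float),np.array(s["tvec"],float),np.array(s["camera_matrix"],float),None)[0].reshape(-1,2)
E
python3 - <<'E'
from h import *
Z=dict(wheel_top=74,tongue_tip=110,gauge_line=108,core_centre=74,tin_mid=20,weight_mid=19,tweezers_mid=5,lens_mid=8,holder=50)
for c in("scene","top"):
    s=arm.snapshot(c); cv2.imwrite(f"pics/{c}0.png",s["img"])
    print(c,ray(s,(320,240))[0].round(),s["camera_matrix"][0][0])
    for n,z in Z.items():
        for r in arm.find_in(c,n)[:2]: print(n,round(r["score"],2),np.round(r["point"],1),atz(s,r["point"],z).round(1))
st=arm.state();print(st["time_s"],st["tcp_pos"],np.round(st["tool_rot"],3),st["contact_force"])
E
```

```text
scene [  63. -494.  493.] 527.9856145183709
wheel_top 0.62 [385.3 248.9] [627.7   2.   74. ]
tongue_tip 0.71 [395.7 231.5] [632.4 -13.  110. ]
gauge_line 0.83 [412.7 247.4] [616.2 -61.9 108. ]
core_centre 0.98 [338.6 210.2] [669.6 159.9  74. ]
tin_mid 0.62 [253.7 237.1] [544.4 260.7  20. ]
weight_mid 0.66 [347.  303.3] [531.3 -12.1  19. ]
tweezers_mid 0.6 [340.6 340. ] [475.9 -58.    5. ]
lens_mid 0.74 [217.2 258.8] [459.2 253.6   8. ]
lens_mid 0.63 [339.  210.7] [764.3 260.5   8. ]
holder 0.55 [387.6 252.8] [653.1  18.7  50. ]
holder 0.21 [409.2 248.5] [692.1   4.7  50. ]
top [500.  63. 954.] 465.93684303540755
wheel_top 0.75 [260.3 222.5] [571.3 129.6  74. ]
wheel_top 0.63 [301.4 183.5] [645.9  52.1  74. ]
tongue_tip 0.83 [321.2 167.9] [668.9  16.5 110. ]
gauge_line 0.93 [341.1 169.7] [666.2 -20.2 108. ]
core_centre 0.72 [236.9 171.8] [667.4 174.3  74. ]
core_centre 0.3 [298.2 178.8] [654.9  58.2  74. ]
tin_mid 0.79 [205.1 241.3] [537.8 243.   20. ]
weight_mid 0.43 [328.1 241.7] [537.5  -2.4  19. ]
lens_mid 0.56 [203.1 282.1] [456.3 248.4   8. ]
holder 0.82 [300.  182.2] [652.4  54.6  50. ]
holder 0.43 [328.7 242.2] [535.3  -1.4  50. ]
1.0 [139.93448703 557.722969   195.50771112] [[-0.97   0.243 -0.   ]
 [ 0.243  0.97   0.   ]
 [ 0.     0.    -1.   ]] [-0.00335225 -0.25824634  0.55702485]
```

View pics/scene0.png

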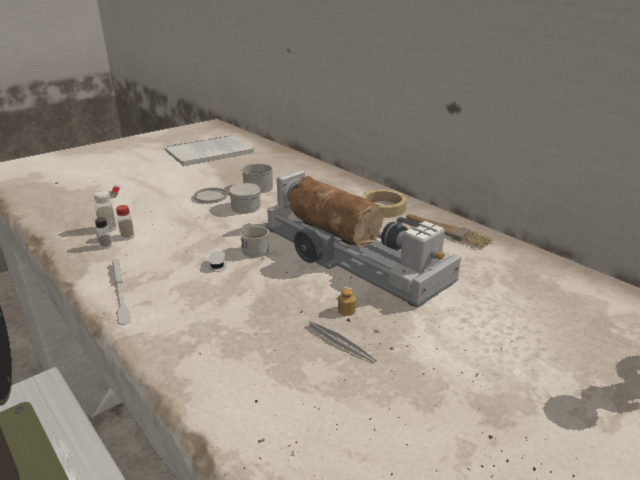

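View pics/top0.png

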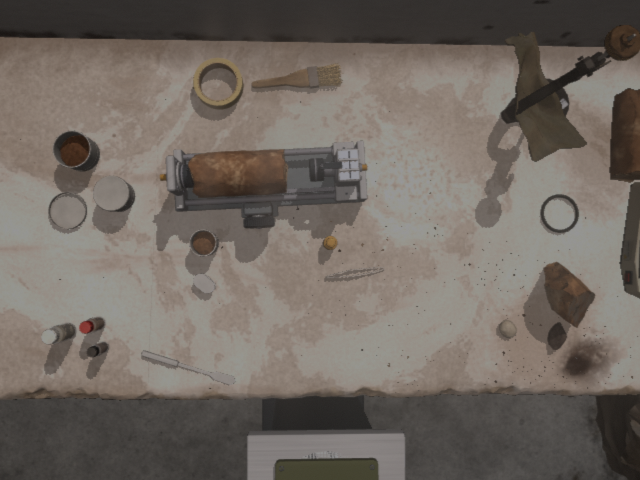

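The scene image shows the holder, with the wheel at about (308,247), core (338,210) and head (423,243). In the top image the wheel is at about (260,218), the head at (347,167), the tin at (204,242) and the weight at (330,242). I'll zoom in to fit the holder pose.

Run:
```python
from h import *
a=cv2.imread("pics/top0.png")[135:245,150:380]; b=cv2.imread("pics/scene0.png")[165:305,260:470]
a=cv2.resize(a,None,fx=3.4,fy=3.4,interpolation=cv2.INTER_CUBIC)
cv2.imwrite("pics/c_top.png",a)
```

```text
(no output)
```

View pics/c_top.png

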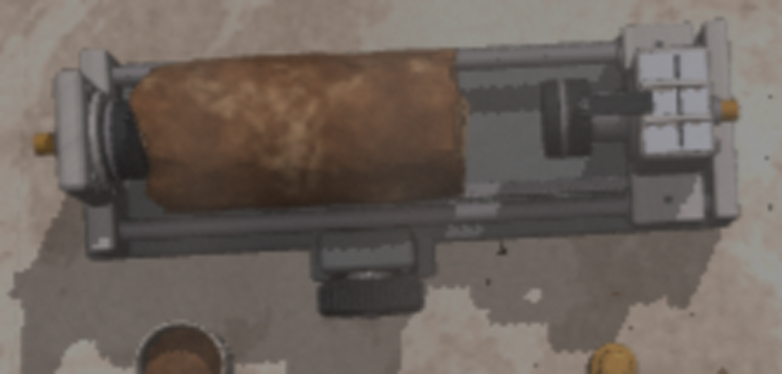

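The top crop shows the wheel strip centred at about (259,220.6) in full-image pixels, the gauge line at (349.4,164.4) and the tongue end at (341.8,165.3). That puts them about 14 mm apart, so the transducer is still clear of the core. Next I'll fit the yaw and wheel position.

Run:
```python
from h import *
s=arm.snapshot("top"); sc=arm.snapshot("scene")
f=lambda u,v:(150+u/3.4,135+v/3.4)
for n,p,q,z in [("rearrail",(115,72),(620,48),50),("baseedge",(105,257),(735,226),15),("gearrim",(320,270),(410,265),62)]:
    A,B=atz(s,f(*p),z),atz(s,f(*q),z); d=A-B; print(n,A.round(1),B.round(1),np.arctan2(-d[0],d[1]))
for n,p,z in [("wheel",(371,291),74),("gauge",(678,101),108),("tip",(652,103),110),("faceL",(548,118),74),("coreR",(464,125),74),("coreL",(135,125),74)]:
    P=atz(s,f(*p),z); print(n,P.round(1),proj(sc,P).round(1))
W=atz(s,f(371,291),74)
img=cv2.resize(sc["img"][160:310,255:475],None,fx=3.4,fy=3.4,interpolation=cv2.INTER_CUBIC)
for yaw,c in((.05,(0,0,255)),):
    ex=np.array([np.cos(yaw),np.sin(yaw),0]);ey=np.array([-np.sin(yaw),np.cos(yaw),0])
    O=W+92*ex-20*ey;O[2]=0;print("O",O)
    L=lambda x,y,z:O+x*ex+y*ey+np.array([0,0,z])
    t=np.linspace(0,6.28,40)
    for x in(-101,-83):
        cv2.polylines(img,[((proj(sc,[L(x,20+30*np.cos(a),44+30*np.sin(a)) for a in t])-[255,160])*3.4).astype(int)],True,c,1)
    cv2.polylines(img,[((proj(sc,[L(-58,-192,0),L(-58,192,0),L(58,192,0),L(58,-192,0)])-[255,160])*3.4).astype(int)],True,(0,255,0),1)
cv2.imwrite("pics/fit.png",img)
```

```text
rearrail [701.8 280.   50. ] [718.2  -8.8  50. ] 0.05661258655211144
baseedge [599.6 292.8  15. ] [619.7 -80.4  15. ] 0.053964505228449505
gearrim [587.7 161.4  62. ] [590.7 110.9  62. ] 0.05979533199026963
wheel [575.  131.8  74. ] [[309.  230.7]]
gauge [675.6 -35.5 108. ] [[424.5 229.4]]
tip [673.9 -21.3 110. ] [[417.  225.5]]
faceL [672.5  33.6  74. ] [[389.8 233.6]]
coreR [668.2  80.5  74. ] [[368.4 225. ]]
coreL [666.9 262.9  74. ] [[302.6 193.9]]
O [667.83738273 116.44182438   0.        ]
```

View pics/fit.png

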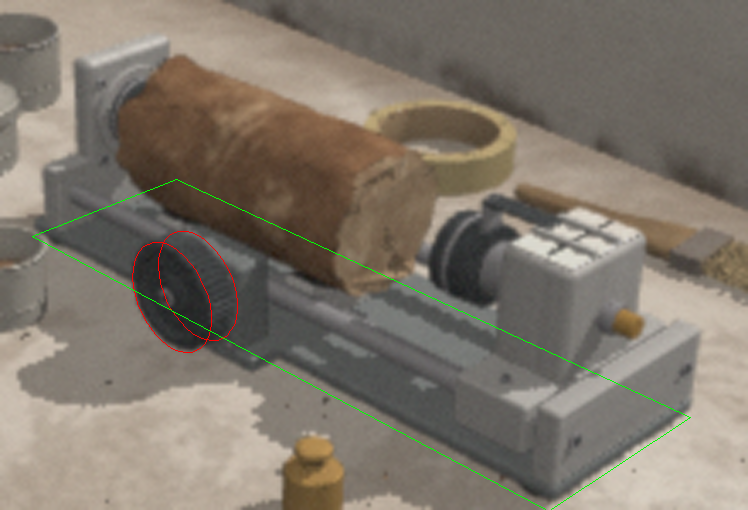

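The overlay fits the image well: the wheel ellipses and base outline land on the real ones, so the yaw is about 0.055 and wheel_top about (575,132,74). Now I'll approach above the right side of the wheel with the jaws shut and the pad width along the holder's y.

Emit:
arm_command(delta_pos=[[0.109, -0.1094, 0], [0.109, -0.1094, 0], [0.109, -0.1094, 0], [0.109, -0.1094, 0], [0.109, -0.1094, 0], [0.109, -0.1094, 0], [0.109, -0.1094, 0], [0.109, -0.1094, 0], [0.109, -0.1094, 0], [0.109, -0.1094, 0], [0.109, -0.1094, 0], [0.109, -0.1094, 0], [0.109, -0.1094, 0], [0.109, -0.1094, 0], [0.109, -0.1094, 0], [0.109, -0.1094, 0], [0, 0, -0.2], [0, 0, -0.1], [0, 0, 0]], spin=[-0.0506, -0.0506, -0.0506, -0.0506, -0.0506, -0.0506, -0.0506, -0.0506, -0.0506, -0.0506, -0.0506, -0.0506, -0.0506, -0.0506, -0.0506, -0.0506, 0, 0, 0], jaw=[1, 1, 1, 1, 1, 1, 1, 1, 1, 1, 1, 1, 1, 1, 1, 1, 1, 1, 1], squeeze=30)

```text
time_s: 3.0
tcp_pos: [572.4, 119.1, 116.4]
tool_rot: [[-0.052, 0.999, -0.009], [0.999, 0.052, -0.001], [-0.001, -0.009, -1.0]]
contact_force: [-1.4, -0.0, -0.8]
width: 0.004
```

Emit:
arm_command(delta_pos=[[0, 0, 0], [0, 0, -0.12], [0, 0, 0], [0, 0, 0]], spin=[0, 0, 0, 0], jaw=[1, 1, 1, 1])

```text
time_s: 3.4
tcp_pos: [576.5, 120.5, 92.0]
tool_rot: [[-0.054, 0.999, 0.001], [0.999, 0.054, 0.0], [0.0, 0.001, -1.0]]
contact_force: [0.0, 0.1, 0.6]
width: -0.0
```

Run:
```python
from h import *
st=arm.state();print(st["tcp_pos"],st["contact_force"],st["time_s"])
s=arm.snapshot("top"); sc=arm.snapshot("scene")
A=cv2.resize(s["img"][130:240,200:380],None,fx=4,fy=4,interpolation=cv2.INTER_CUBIC)
B=cv2.resize(sc["img"][150:290,260:440],None,fx=4,fy=4,interpolation=cv2.INTER_CUBIC)
c=np.hstack([A[:440],cv2.resize(B,None,fx=440/560,fy=440/560)]);c=cv2.resize(c,None,fx=800/c.shape[1],fy=800/c.shape[1]);cv2.imwrite("pics/p1.png",c);print(c.shape)
```

```text
[576.51661637 120.53442708  92.0001862 ] [0.01113968 0.14531382 0.63614787] 3.4
(274, 800, 3)
```

View pics/p1.png

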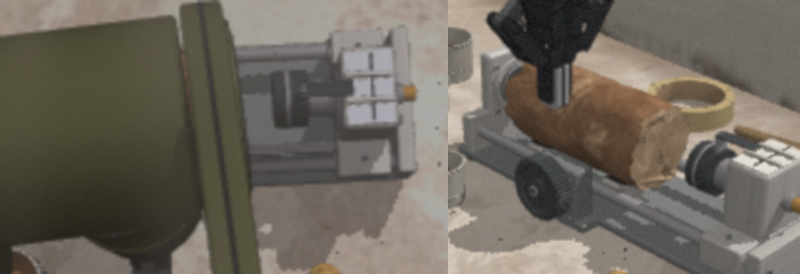

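The view shows the finger tip about 18 mm above the wheel, and the head stays visible in both cameras. Next is the touch-down.

Emit:
arm_command(delta_pos=[[0, 0, -0.04], [0, 0, -0.024], [0, 0, -0.004], [0, 0, 0]], spin=[0, 0, 0, 0], jaw=[1, 1, 1, 1])

```text
time_s: 3.9
tcp_pos: [575.5, 120.1, 73.0]
tool_rot: [[-0.053, 0.999, -0.001], [0.999, 0.053, -0.0], [-0.0, -0.001, -1.0]]
contact_force: [-0.5, 0.5, 0.3]
width: -0.002
```

Emit:
arm_command(delta_pos=[[0, 0, -0.004], [0, 0, 0]], spin=[0, 0], jaw=[1, 1])

```text
time_s: 4.1
tcp_pos: [576.0, 120.1, 72.5]
tool_rot: [[-0.053, 0.999, -0.0], [0.999, 0.053, 0.0], [0.0, -0.0, -1.0]]
contact_force: [0.3, 0.7, 0.0]
width: 0.003
```

Emit:
arm_command(delta_pos=[[0, 0, -0.004], [0, 0, 0]], spin=[0, 0], jaw=[1, 1])

```text
time_s: 4.3
tcp_pos: [576.0, 120.1, 71.5]
tool_rot: [[-0.053, 0.999, 0.0], [0.999, 0.053, -0.0], [-0.0, 0.0, -1.0]]
contact_force: [-0.2, -0.7, 1.5]
width: 0.003
```

Emit:
arm_command(delta_pos=[[0, 0, -0.004], [0, 0, 0]], spin=[0, 0], jaw=[1, 1])

```text
time_s: 4.5
tcp_pos: [575.9, 120.1, 70.4]
tool_rot: [[-0.053, 0.999, -0.0], [0.999, 0.053, -0.0], [-0.0, -0.0, -1.0]]
contact_force: [0.1, 0.3, -0.2]
width: -0.002
```

Emit:
arm_command(delta_pos=[[0, 0, -0.004], [0, 0, 0]], spin=[0, 0], jaw=[1, 1])

```text
time_s: 4.7
tcp_pos: [575.9, 120.1, 69.4]
tool_rot: [[-0.053, 0.999, -0.0], [0.999, 0.053, -0.0], [-0.0, -0.0, -1.0]]
contact_force: [0.3, -0.6, -0.7]
width: 0.001
```

Run:
```python
from h import *
sc=arm.snapshot("scene")
p=np.array(arm.state()["tcp_pos"])
print(proj(sc,[p,[575,132,74]]))
B=sc["img"][190:280,260:370].copy()
B=cv2.resize(B,None,fx=7,fy=6.6,interpolation=cv2.INTER_CUBIC);cv2.imwrite("pics/p2.png",B)
```

```text
[[313.82983683 235.28748896]
 [308.98191848 230.6460396 ]]
```

View pics/p2.png

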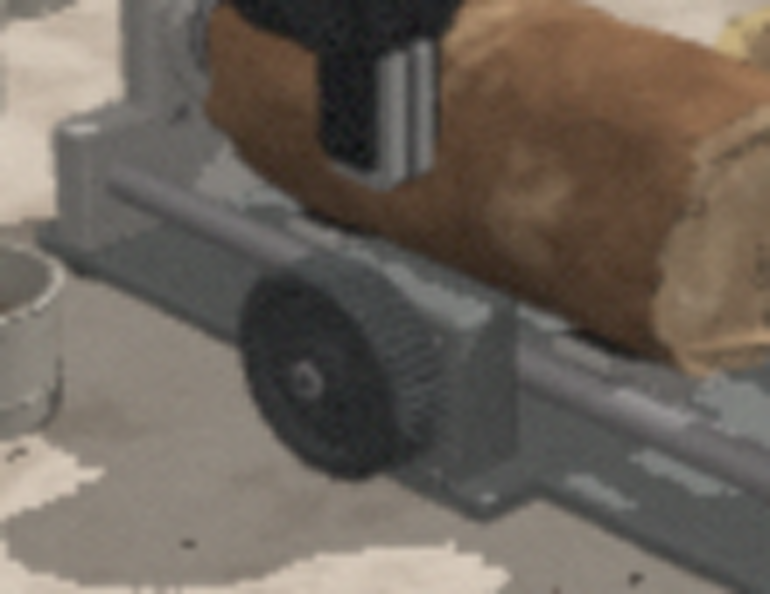

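The tip appears at about (315,218), but the projected TCP is at (313.8,235). So the real fingertip seems to be roughly 20–30 mm above the reported TCP, while the wheel projects correctly. I'll keep descending carefully on force.

Run:
```python
from h import *
sc=arm.snapshot("scene");p=np.array(arm.state()["tcp_pos"]);print(p)
for hx in(10,14):
  for dz in(0,10,15,20,25,30): print(hx,dz,proj(sc,[p+[-hx,-11,dz],p+[hx,-11,dz],p+[-hx,11,dz]]).round(1).tolist())
print("seen (315,218.3) (321.7,215.8) (306,212.7)")
s=arm.state();print(s["joint_positions"],s["width"],s["contact_force"],s["torque"],s["tau"])
```

```text
[575.91293352 120.10591319  69.45794369]
10 0 [[313.5, 239.4], [322.5, 235.8], [305.3, 234.8]]
10 10 [[313.5, 234.1], [322.5, 230.6], [305.2, 229.6]]
10 15 [[313.4, 231.5], [322.5, 227.9], [305.1, 227.0]]
10 20 [[313.4, 228.8], [322.5, 225.3], [305.1, 224.4]]
10 25 [[313.4, 226.2], [322.5, 222.7], [305.1, 221.7]]
10 30 [[313.4, 223.5], [322.5, 220.0], [305.0, 219.1]]
14 0 [[311.7, 240.1], [324.2, 235.0], [303.5, 235.5]]
14 10 [[311.6, 234.9], [324.2, 229.9], [303.4, 230.3]]
14 15 [[311.6, 232.2], [324.2, 227.3], [303.3, 227.7]]
14 20 [[311.6, 229.6], [324.3, 224.6], [303.3, 225.0]]
14 25 [[311.6, 226.9], [324.3, 222.0], [303.2, 222.4]]
14 30 [[311.5, 224.2], [324.3, 219.3], [303.2, 219.7]]
seen (315,218.3) (321.7,215.8) (306,212.7)
[ 1.33810842e-01  4.43645279e-01  1.64030782e+00 -3.88570231e-06
  1.05774770e+00  8.05338145e-02] 0.0024763422786413434 [-0.16781322 -0.82318211 -0.08812782] [0.00103181 0.01748622 0.03638861] [-6.42739833e-04 -4.97598016e+01 -2.06145322e+01 -1.33298672e-04
  2.01665382e-03  1.76810357e-05]
```

Emit:
arm_command(delta_pos=[[0, 0, -0.008], [0, 0, -0.008], [0, 0, 0]], spin=[0, 0, 0], jaw=[1, 1, 1])

```text
time_s: 5.1
tcp_pos: [575.6, 120.1, 65.1]
tool_rot: [[-0.053, 0.999, -0.001], [0.999, 0.053, -0.0], [-0.0, -0.001, -1.0]]
contact_force: [-0.6, 0.9, -1.0]
width: 0.001
```

Run:
```python
from h import *
st=arm.state();print(st["tcp_pos"],st["contact_force"],st["time_s"])
sc=arm.snapshot("scene")
o=cv2.imread("pics/scene0.png")
B=sc["img"][140:280,250:390].copy()
cv2.imwrite("pics/p3.png",cv2.resize(B,None,fx=4.2,fy=4.2,interpolation=cv2.INTER_CUBIC))
print(proj(sc,[st["tcp_pos"]]))
```

```text
[575.60791956 120.06575133  65.10279798] [-0.64900115  0.88179124 -0.95691426] 5.1
[[313.73764434 237.56149686]]
```

View pics/p3.png

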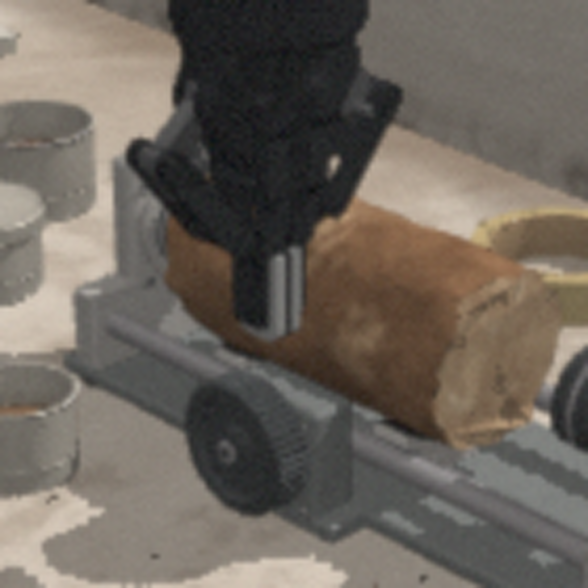

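The tip is at about (314,220), against a projected TCP row of 237.6, so the visible fingertip sits about 35–40 mm above the reported TCP. It moves in step with the arm, so the offset is constant. I'll keep going down in small steps.

Emit:
arm_command(delta_pos=[[0, 0, -0.016], [0, 0, -0.016], [0, 0, 0]], spin=[0, 0, 0], jaw=[1, 1, 1])

```text
time_s: 5.45
tcp_pos: [575.2, 120.0, 56.7]
tool_rot: [[-0.053, 0.999, -0.002], [0.999, 0.053, -0.0], [-0.0, -0.002, -1.0]]
contact_force: [0.1, -0.3, 0.6]
width: -0.0
```

Emit:
arm_command(delta_pos=[[0, 0, -0.016], [0, 0, -0.016], [0, 0, 0]], spin=[0, 0, 0], jaw=[1, 1, 1])

```text
time_s: 5.75
tcp_pos: [575.4, 120.0, 48.8]
tool_rot: [[-0.053, 0.999, -0.001], [0.999, 0.053, -0.0], [-0.0, -0.001, -1.0]]
contact_force: [-0.7, -0.9, -0.3]
width: -0.004
```

Run:
```python
from h import *
st=arm.state();print(st["tcp_pos"],st["contact_force"],st["time_s"])
sc=arm.snapshot("scene")
B=sc["img"][190:270,270:370].copy()
cv2.imwrite("pics/p4.png",cv2.resize(B,None,fx=6,fy=6,interpolation=cv2.INTER_CUBIC))
```

```text
[575.37102254 120.04558444  48.76573885] [-0.74317476 -0.88286212 -0.34404263] 5.75
```

View pics/p4.png

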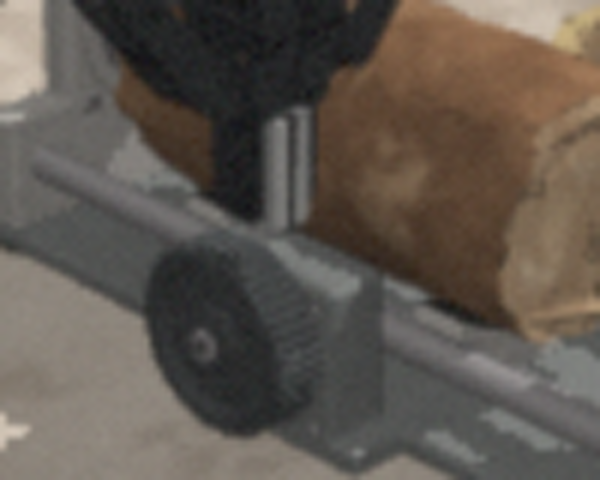

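Tip at about (314.5,229), still about 15 mm above the rim. The picture fits contact at TCP z of about 31–33.

Emit:
arm_command(delta_pos=[[0, 0, -0.016], [0, 0, -0.016], [0, 0, 0]], spin=[0, 0, 0], jaw=[1, 1, 1])

```text
time_s: 6.1
tcp_pos: [575.4, 120.0, 40.8]
tool_rot: [[-0.053, 0.999, -0.001], [0.999, 0.053, -0.0], [-0.0, -0.001, -1.0]]
contact_force: [0.2, -0.2, -0.4]
width: 0.001
```

Emit:
arm_command(delta_pos=[[0, 0, -0.008], [0, 0, -0.008], [0, 0, 0]], spin=[0, 0, 0], jaw=[1, 1, 1])

```text
time_s: 6.4
tcp_pos: [576.1, 120.1, 37.6]
tool_rot: [[-0.053, 0.999, 0.0], [0.999, 0.053, 0.0], [0.0, 0.0, -1.0]]
contact_force: [-0.4, 0.1, 0.4]
width: -0.004
```

Emit:
arm_command(delta_pos=[[0, 0, -0.008], [0, 0, 0]], spin=[0, 0], jaw=[1, 1])

```text
time_s: 6.6
tcp_pos: [576.3, 120.0, 37.1]
tool_rot: [[-0.053, 0.999, 0.001], [0.999, 0.053, -0.0], [-0.0, 0.001, -1.0]]
contact_force: [-2.8, -0.8, 10.4]
width: -0.002
```

Contact: about 10 N at a commanded z of 35.5, so the stiffness is about 6 N/mm. Trial half stroke next.

Emit:
arm_command(delta_pos=[[-0.0009, 0.016, 0], [-0.0009, 0.016, 0], [-0.0009, 0.016, 0]], spin=[0, 0, 0], jaw=[1, 1, 1])

```text
time_s: 6.9
tcp_pos: [575.7, 131.1, 38.0]
tool_rot: [[-0.054, 0.999, 0.002], [0.999, 0.054, -0.002], [-0.002, 0.002, -1.0]]
contact_force: [-4.4, -3.9, 15.9]
width: -0.002
```

Emit:
arm_command(delta_pos=[[-0.0009, 0.016, 0], [-0.0009, 0.016, 0], [-0.0009, 0.016, 0]], spin=[0, 0, 0], jaw=[1, 1, 1])

```text
time_s: 7.2
tcp_pos: [575.0, 143.4, 37.8]
tool_rot: [[-0.054, 0.999, 0.002], [0.999, 0.054, -0.001], [-0.001, 0.002, -1.0]]
contact_force: [-3.2, -3.0, 12.4]
width: 0.006
```

```bash
cat >> h.py <<'E'
def shift(c,ref,box,s):
    # subpixel image shift of box between ref and now
    x,y,w,h=box
    T=cv2.cvtColor(ref,cv2.COLOR_BGR2GRAY)[y:y+h,x:x+w]; I=cv2.cvtColor(s["img"],cv2.COLOR_BGR2GRAY)
    up=8; m=45
    S=I[y-6:y+h+6, x-m:x+w+12]
    r=cv2.matchTemplate(cv2.resize(S,None,fx=up,fy=up,interpolation=cv2.INTER_CUBIC),cv2.resize(T,None,fx=up,fy=up,interpolation=cv2.INTER_CUBIC),cv2.TM_CCOEFF_NORMED)
    _,v,_,l=cv2.minMaxLoc(r); return l[0]/up-m,l[1]/up-6,v
def head():
    st=arm.state();print("t",st["time_s"],np.round(st["tcp_pos"],1),np.round(st["contact_force"],1))
    s=arm.snapshot("top");ref=cv2.imread("pics/top0.png")
    dx,dy,v=shift("top",ref,(335,143,22,38),s)   # white plate + head
    P0=np.array([349.4,164.4]);a=atz(s,P0,108);b=atz(s,P0+[dx,dy],108)
    print("head moved mm",np.linalg.norm(b-a).round(2),"px",dx,dy,round(v,3)); return s
E
python3 -c "
from h import *
head()"
```

```text
t 7.2 [575.  143.4  37.8] [-3.2 -3.  12.4]
head moved mm 7.62 px -4.125 0.25 0.971
```

The stroke worked: 23 mm of finger travel moved the head 7.6 mm (7.8 expected). I'll ease the press by 0.5 mm and repeat, two strokes per call.

Emit:
arm_command(delta_pos=[[0, 0, 0.026], [0.0027, -0.048, 0], [0.0027, -0.048, 0], [0, 0, -0.024], [-0.0009, 0.016, 0], [-0.0009, 0.016, 0], [-0.0009, 0.016, 0], [-0.0009, 0.016, 0], [-0.0009, 0.016, 0], [-0.0009, 0.016, 0], [0, 0, 0.024], [0.0027, -0.048, 0], [0.0027, -0.048, 0], [0, 0, -0.024], [-0.0009, 0.016, 0], [-0.0009, 0.016, 0], [-0.0009, 0.016, 0], [-0.0009, 0.016, 0], [-0.0009, 0.016, 0], [-0.0009, 0.016, 0]], spin=[0, 0, 0, 0, 0, 0, 0, 0, 0, 0, 0, 0, 0, 0, 0, 0, 0, 0, 0, 0], jaw=[1, 1, 1, 1, 1, 1, 1, 1, 1, 1, 1, 1, 1, 1, 1, 1, 1, 1, 1, 1])

```text
time_s: 9.25
tcp_pos: [575.0, 142.9, 37.8]
tool_rot: [[-0.053, 0.999, 0.001], [0.999, 0.053, -0.001], [-0.001, 0.001, -1.0]]
contact_force: [-3.6, -2.9, 14.4]
width: -0.001
```

```bash
python3 -c "
from h import *
head()"
```

```text
t 9.25 [575.  142.9  37.8] [-3.6 -2.9 14.4]
head moved mm 25.14 px -13.625 0.75 0.957
```

Emit:
arm_command(delta_pos=[[0, 0, 0.026], [0.0027, -0.048, 0], [0.0027, -0.048, 0], [0, 0, -0.023], [-0.0009, 0.016, 0], [-0.0009, 0.016, 0], [-0.0009, 0.016, 0], [-0.0009, 0.016, 0], [-0.0009, 0.016, 0], [-0.0009, 0.016, 0], [0, 0, 0.024], [0.0027, -0.048, 0], [0.0027, -0.048, 0], [0, 0, -0.024], [-0.0009, 0.016, 0], [-0.0009, 0.016, 0], [-0.0009, 0.016, 0], [-0.0009, 0.016, 0], [-0.0009, 0.016, 0], [-0.0009, 0.016, 0]], spin=[0, 0, 0, 0, 0, 0, 0, 0, 0, 0, 0, 0, 0, 0, 0, 0, 0, 0, 0, 0], jaw=[1, 1, 1, 1, 1, 1, 1, 1, 1, 1, 1, 1, 1, 1, 1, 1, 1, 1, 1, 1])

```text
time_s: 11.3
tcp_pos: [575.0, 142.9, 37.9]
tool_rot: [[-0.053, 0.999, 0.001], [0.999, 0.053, -0.001], [-0.001, 0.001, -1.0]]
contact_force: [-1.8, -2.2, 11.1]
width: 0.001
```

Run:
```python
from h import *
s=head()
sc=arm.snapshot("scene")
cv2.imwrite("pics/top_r.png",s["img"]);cv2.imwrite("pics/sc_r.png",sc["img"])
A=cv2.resize(s["img"][140:190,270:370],None,fx=7.5,fy=6,interpolation=cv2.INTER_CUBIC)
B=cv2.resize(sc["img"][190:270,350:450],None,fx=7.5,fy=3.6,interpolation=cv2.INTER_CUBIC)
cv2.imwrite("pics/p5.png",np.vstack([A,B]))
```

```text
t 11.3 [575.  142.9  37.9] [-1.8 -2.2 11.1]
head moved mm 42.39 px -23.0 1.125 0.965
```

View pics/p5.png

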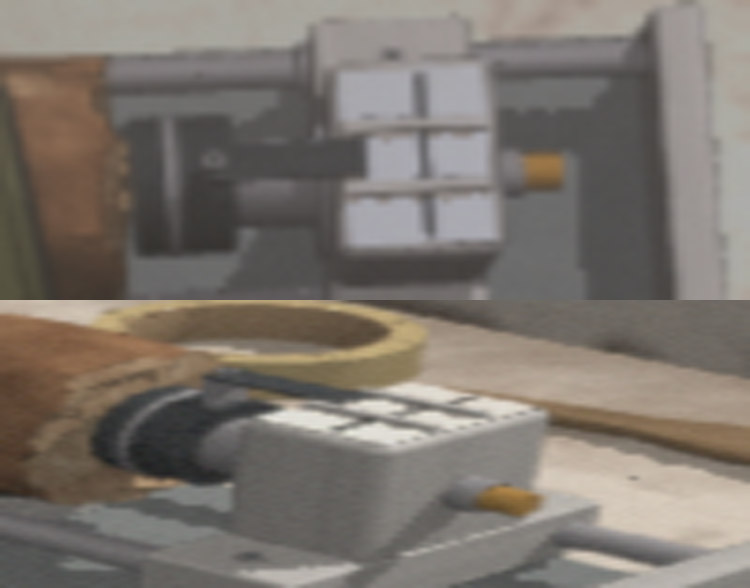

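The tongue end is at about (318.7,166) and the gauge line at about (326.5,166), still 14 mm apart. The transducer face is just short of the core. I'll set up a subpixel measurement of the tongue-to-line distance, then do one more stroke.

```bash
cat >> h.py <<'E'
def gap(s,c0=None):
    """mm from tongue end to gauge line (+ = tongue end still left of the line); head shift dx locates the plate"""
    ref=cv2.imread("pics/top_r.png"); dx,dy,v=shift("top",ref,(312,143,24,38),s)
    g=cv2.cvtColor(s["img"],cv2.COLOR_BGR2GRAY).astype(np.float32)
    def prof(r0,n): # n rows around r0, sampled each 0.1 px over cols
        xs=np.arange(310,336,.1); ys=np.linspace(r0-n/2,r0+n/2,9)
        X,Y=np.meshgrid(xs+dx,ys+dy); return xs,cv2.remap(g,X.astype(np.float32),Y.astype(np.float32),cv2.INTER_LINEAR).mean(0)
    L=[]
    for r in(157.5,177):
        xs,p=prof(r,4); m=(xs>323)&(xs<331); w=np.clip(np.percentile(p[m],80)-p[m]-8,0,None); L.append((xs[m]*w).sum()/w.sum())
    line=np.interp(166.4,[157.5,177],L)
    xs,p=prof(166.4,2); hi=np.percentile(p,90); lo=np.percentile(p[:60],20); th=(hi+lo)/2
    i=np.where(p[30:]<th)[0]+30; i=[k for k in range(30,len(xs)-1) if p[k]<th<=p[k+1]]
    e=[round(float(xs[k]),2) for k in i]; 
    print("dx",dx,v,"lines",np.round(L,2),"line",line.round(2),"edges",e,"gap mm",[round((line-x)*(954-109)/465.9,2) for x in e])
E
python3 -c "
from h import *
s=arm.snapshot('top');gap(s);gap({'img':cv2.imread('pics/top0.png')})"
```

```text
dx -0.125 0.9896345734596252 lines [325.56 326.7 ] line 326.08 edges [318.5, 326.4] gap mm [np.float64(13.75), np.float64(-0.58)]
dx -30.125 0.38256198167800903 lines [nan nan] line nan edges [316.2] gap mm [np.float64(nan)]h.py:34: RuntimeWarning: invalid value encountered in scalar divide
  xs,p=prof(r,4); m=(xs>323)&(xs<331); w=np.clip(np.percentile(p[m],80)-p[m]-8,0,None); L.append((xs[m]*w).sum()/w.sum())
```

Emit:
arm_command(delta_pos=[[0, 0, 0.026], [0.0027, -0.048, 0], [0.0027, -0.048, 0], [0, 0, -0.026], [-0.0009, 0.016, 0], [-0.0009, 0.016, 0], [-0.0009, 0.016, 0], [-0.0009, 0.016, 0], [-0.0009, 0.016, 0], [-0.0009, 0.016, 0], [0, 0, 0]], spin=[0, 0, 0, 0, 0, 0, 0, 0, 0, 0, 0], jaw=[1, 1, 1, 1, 1, 1, 1, 1, 1, 1, 1])

```text
time_s: 12.55
tcp_pos: [575.1, 143.5, 37.8]
tool_rot: [[-0.053, 0.999, 0.001], [0.999, 0.053, -0.001], [-0.001, 0.001, -1.0]]
contact_force: [-2.9, -2.1, 12.1]
width: -0.0
```

```bash
python3 -c "
from h import *
s=head();gap(s)"
```

```text
t 12.55 [575.1 143.5  37.8] [-2.9 -2.1 12.1]
head moved mm 51.37 px -27.875 1.5 0.835
dx -4.875 0.8545153737068176 lines [325.49 326.64] line 326.02 edges [323.0, 326.4] gap mm [np.float64(5.47), np.float64(-0.7)]
```

The spring is now compressed about 8.3 mm, with about 5.6 mm left (about 16 mm of finger travel). Partial stroke of 12 mm, then measure.

Emit:
arm_command(delta_pos=[[0, 0, 0.026], [0.0027, -0.048, 0], [0.0027, -0.048, 0], [0, 0, -0.026], [-0.0009, 0.016, 0], [-0.0009, 0.016, 0], [-0.0009, 0.016, 0], [0, 0, 0]], spin=[0, 0, 0, 0, 0, 0, 0, 0], jaw=[1, 1, 1, 1, 1, 1, 1, 1])

```text
time_s: 13.4
tcp_pos: [575.8, 131.1, 38.0]
tool_rot: [[-0.053, 0.999, 0.001], [0.999, 0.053, -0.001], [-0.001, 0.001, -1.0]]
contact_force: [-2.6, -3.0, 14.5]
width: 0.002
```

```bash
python3 -c "
from h import *
s=head();gap(s);gap(arm.snapshot('top'))"
```

```text
t 13.4 [575.8 131.1  38. ] [-2.6 -3.  14.5]
head moved mm 55.98 px -30.375 1.75 0.756
dx -7.25 0.7725808024406433 lines [325.68 326.74] line 326.16 edges [326.7] gap mm [np.float64(-0.98)]
dx -7.25 0.7720827460289001 lines [325.68 326.73] line 326.16 edges [326.7] gap mm [np.float64(-0.98)]
```

About 1.1 mm is left by head travel. The tongue edge has now reached the line in the image. Add 3 mm of finger travel, then lift off.

Emit:
arm_command(delta_pos=[[-0.0007, 0.012, 0], [0, 0, 0], [0, 0, 0]], spin=[0, 0, 0], jaw=[1, 1, 1])

```text
time_s: 13.8
tcp_pos: [575.6, 134.0, 38.0]
tool_rot: [[-0.053, 0.999, 0.001], [0.999, 0.053, -0.001], [-0.001, 0.001, -1.0]]
contact_force: [-2.7, -3.2, 14.0]
width: -0.004
```

Run:
```python
from h import *
s=head();gap(s);sc=arm.snapshot("scene")
A=cv2.resize(s["img"][145:185,295:335],None,fx=10,fy=10,interpolation=cv2.INTER_CUBIC)
B=cv2.resize(sc["img"][205:245,375:415],None,fx=10,fy=10,interpolation=cv2.INTER_CUBIC)
cv2.imwrite("pics/p6.png",np.hstack([A,B]))
```

```text
t 13.8 [575.6 134.   38. ] [-2.7 -3.2 14. ]
head moved mm 57.35 px -31.125 1.75 0.761
dx -8.0 0.7747825980186462 lines [325.82 326.82] line 326.28 edges [326.8] gap mm [np.float64(-0.95)]
```

View pics/p6.png

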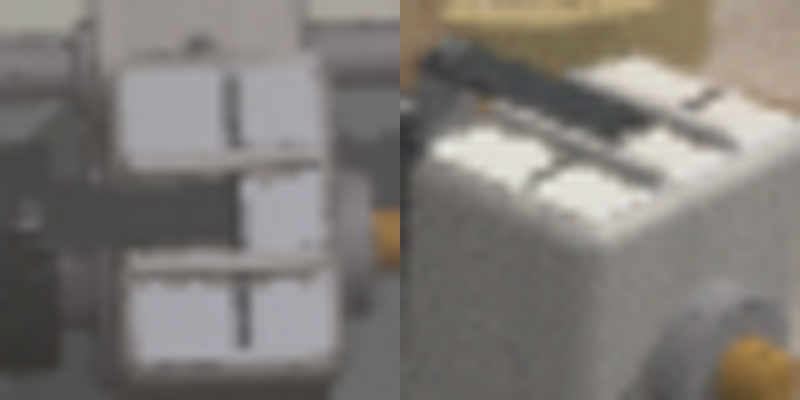

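The view shows the tongue's square end at about (319,166), level with both outer segments of the gauge line, and a thin strip of the line's right half still visible. Now I'll lift off straight up.

Emit:
arm_command(delta_pos=[[0, 0, 0.02], [0, 0, 0.1], [0, 0, 0.15], [0, 0, 0.15], [0, 0, 0.1], [-0.1, 0.05, 0.0], [0, 0, 0], [0, 0, 0]], spin=[0, 0, 0, 0, 0, 0, 0, 0], jaw=[1, 1, 1, 1, 1, 1, 1, 1])

```text
time_s: 14.7
tcp_pos: [549.4, 147.5, 166.1]
tool_rot: [[-0.054, 0.999, -0.001], [0.999, 0.054, -0.0], [-0.0, -0.001, -1.0]]
contact_force: [0.2, -0.1, 0.1]
width: -0.001
```

Run:
```python
from h import *
s=head();gap(s);sc=arm.snapshot("scene")
g=cv2.cvtColor(s["img"],cv2.COLOR_BGR2GRAY)
print(g[150:182:2,310:326])
for n in("tongue_tip","gauge_line"):
    for c in("top","scene"): print(n,c,[(round(r["score"],2),np.round(r["point"],1)) for r in arm.find_in(c,n)[:1]])
A=cv2.resize(s["img"][145:185,295:335],None,fx=10,fy=10,interpolation=cv2.INTER_CUBIC)
B=cv2.resize(sc["img"][160:320,240:400],None,fx=2.5,fy=2.5,interpolation=cv2.INTER_CUBIC)
cv2.imwrite("pics/p7.png",np.hstack([A,B]))
```

```text
t 14.7 [549.4 147.5 166.1] [ 0.2 -0.1  0.1]
head moved mm 57.35 px -31.125 1.75 0.761
dx -8.0 0.7746945023536682 lines [325.83 326.82] line 326.28 edges [326.8] gap mm [np.float64(-0.94)]
[[131 130 135 127 119 127 134 143 145 149 149 152 156 159 159 155]
 [170 170 170 171 170 171 169 146 144 165 172 172 173 174 174 170]
 [173 173 173 173 173 173 169 130 120 162 174 174 174 175 175 174]
 [173 174 173 174 173 173 168 129 119 161 173 174 173 175 174 173]
 [173 173 173 173 173 173 171 144 111 156 171 174 172 171 172 172]
 [160 161 162 162 161 161 161 158 154 157 159 158 156 153 154 155]
 [113 109 108 105 105 113 114 100  89 117 136 138 140 140 143 163]
 [ 81  81  80  79  80  78  78  77  85 154 172 171 174 174 174 175]
 [ 80  79  79  79  79  80  79  78  78 132 166 174 174 174 175 175]
 [ 78  78  78  79  80  80  80  80  79 130 166 173 174 174 174 172]
 [132 136 137 141 152 150 150 144 134 151 161 161 162 163 162 159]
 [119 117 115 114 115 111 116 115 100  95 106 110 123 127 126 123]
 [172 171 170 170 172 171 170 165 124 103 157 171 174 174 174 172]
 [173 173 173 173 173 173 173 171 143 109 159 173 175 175 174 175]
 [173 173 173 173 173 173 173 171 144 103 159 173 174 175 174 174]
 [168 167 168 167 167 167 168 169 167 165 168 166 164 165 163 162]]
tongue_tip top [(0.85, array([299.6, 167.6]))]
tongue_tip scene [(0.83, array([375.3, 225.6]))]
gauge_line top [(0.66, array([313.9, 173.9]))]
gauge_line scene [(0.59, array([389.7, 241.1]))]
```

View pics/p7.png

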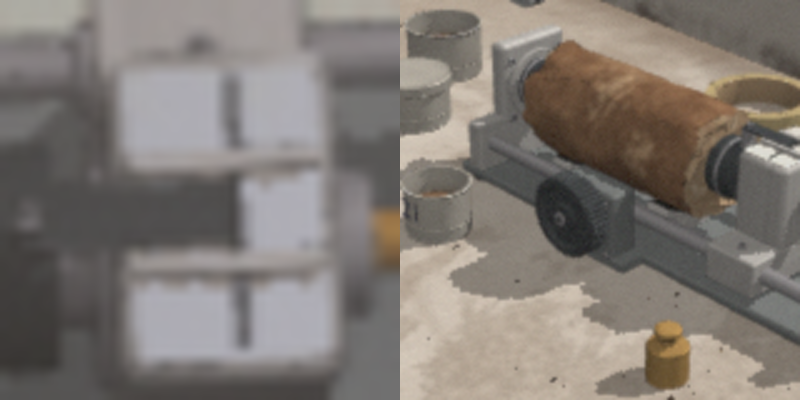

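```bash
python3 -c "
from station import arm
print(arm.hand_in(),arm.state()['time_s'])"
```

```text
the job is handed in; nothing more can be done
the job is handed in; nothing more can be done
```

I rolled the wheel left with the shut fingertip: five full strokes of 24 mm, then one part stroke of 12 + 3 mm. I stopped with the tongue end on the gauge line, lifted straight up and handed in at 14.7 s.

**Final position:** After lift-off the head stayed where it was and the contact force was about 0 N. The tongue end is within the 2 mm wide line. By the change in the line's pixel position it is about 0.3–0.5 mm short of the centre. By the matched head travel it is about 0–0.3 mm past it. The direct edge reading could not settle this, because the tongue and line are equally dark. It only rules out more than about 1 mm past the line.

**Checks that disagreed or went over:**
- **Fingertip height:** the fingertip in the pictures, and at contact, was about 37–40 mm above where the reported TCP put it. I found the wheel by force and picture instead.
- **Contact force:** it was mostly 11–14.5 N, but read 15.9 N once in the first stroke, slightly over the advised 15 N. I then eased the press.
- **Network points:** the detected points for tongue_tip and gauge_line were several pixels off, so I used my own edge measurements.

**Bystanders:** the tin and weight look undisturbed in the last picture. The lens and tweezers were outside it and I did not check them, but the arm did not work near them.

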